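Open a tight square jar in the one-handed jar clamp and hold its cap

TASK

Brace the square jar that stands in the jar clamp by sliding the clamp's jaw up snug against it, then unscrew its tight metal cap anticlockwise, turning only until the threads let go (just under a quarter turn), without the jar lifting or turning in the clamp. Lift the cap straight up and finish while holding it level, a centimetre or two above the open mouth: do not put it down or let go, and leave the jaw closed on the jar. Leave the other jars and things on the worktop where they are.

Things in the scene. Friction and masses are not known exactly. Their poses are not given: they have to be found in the camera images.
- clamp: jar clamp fixed to the worktop: white board 275 x 200 mm, its top 18 mm above the worktop, a fixed grey jaw at its -x end, a sliding grey jaw on two steel rods along the clamp's x; jaws 50 mm high above the board, 112 mm wide. Origin: at worktop height, under the board; the fixed jaw's rubber face is at x = -30 mm. z up.
- jaw (a joint): position of the sliding jaw along the clamp's +x, m: the gap between the rubber jaw faces is 60 mm + this value, so about 0.004 is snug on the 64 mm jar; starts open at 0.036 to 0.049 (end stop 0.05). Its brake is stiff: 11 N moves it either way and it stays where it is left.
- jaw_post (a point): centre of the top of the upright black rubber post that moves the sliding jaw: 18 mm in diameter, clear from 40 mm up to this point 116 mm above the worktop, 57 mm behind the jaw's rubber face, on the clamp's centre line. Can be pinched from above; pushed to the clamp's -x it closes the jaw. Axes as the clamp's.
- jar: the jar to open: amber glass, 64 mm square, sides roughly along the clamp's x and y, loose on the board between the open jaws, 0.3 to 0.55 kg. Origin: centre of its underside, z up; shoulder up to 90 mm, rim at 108 mm. Pushed by the jaw it squares up against the fixed jaw, its centre then near x = 2 mm in the clamp's frame. Unbraced it spins with its cap.
- cap: its metal twist-off cap, 58 mm in diameter, 16 mm high. Origin: centre of the skirt's lower edge, on the jar's axis, 94 mm above the jar's origin while on (skirt 14 mm below the rim). Anticlockwise from above opens; about 0.4 N m all the way; from 62 to 95 degrees (aim at 80) it lifts off freely; sooner, or much further, its lugs catch under the jar's thread.
- other_jar: bystander: a second, closed square jar, the same as the one in the clamp (64 mm square, 110 mm tall), standing on the worktop beside the clamp's board; leave it alone. Origin: centre of its underside.
- grain_jar: bystander: round glass storage jar with wooden lid, 84 mm across, 130 mm tall. Origin: centre of its underside.
- mug: bystander: white mug, 80 mm across, 90 mm tall. Origin: centre of its underside.
- spoon: bystander: spoon with thick wooden handle, 190 mm long, lying on the worktop between the board and the robot. Origin: its middle, underneath.
- loose_cap: bystander: an old smaller metal cap, 44 mm across, 12 mm high, lying on the clamp's board. Origin: centre of its underside.
- spice_jar: bystander: small round spice jar with black lid, 48 mm across, 95 mm tall. Origin: centre of its underside.
Mind the look-alikes: they are no part of the job. What is shaped like the cap but turquoise or yellow is not meant.

How it is judged:
On the way, in this order (a step that is already met when the one before it is completed fails the run):
1. the jaw is closed snug on the jar, which stands square between the jaws with its cap still on (value of joint jaw below 0.0075 m and angle between the x axis of jar and the x axis of clamp, either way round below 0.12 rad and z of jar in the frame of clamp below 0.0225 m and angle between jar's own z axis and vertical below 0.08 rad and z of cap in the frame of jar below 0.098 m and not (angle between the x axis of cap and the x axis of jar, either way round above 0.9 rad)), for 0.2 s.
2. the cap is turned until the threads let go, still down on the braced jar (value of joint jaw below 0.0075 m and angle between the x axis of jar and the x axis of clamp, either way round below 0.12 rad and z of jar in the frame of clamp below 0.0225 m and angle between jar's own z axis and vertical below 0.08 rad and angle between the x axis of cap and the x axis of jar, either way round above 0.9 rad and z of cap in the frame of jar below 0.102 m), for 0.1 s.
At the end, for the whole second after the job is handed in: Fingers hold the cap at rest, level (0.2 rad), over the mouth within 15 mm, its lower edge 1 to 37 mm above the rim, clear of the jar, turned 52 to 128 degrees from closed. Jar upright on the board, square in the clamp (0.12 rad), jaw closed on it (gap under 67.5 mm) (value of joint jaw below 0.0075 m and angle between the x axis of jar and the x axis of clamp, either way round below 0.12 rad and z of jar in the frame of clamp below 0.0225 m and angle between jar's own z axis and vertical below 0.08 rad and angle between the x axis of cap and the x axis of jar, either way round above 0.9 rad and z of cap in the frame of jar between 0.109 and 0.145 m and horizontal distance between cap and jar below 0.015 m and angle between cap's own z axis and vertical below 0.2 rad and contact force between cap and jar below 0.3 N and contact force between the fingers and cap above 1 N and linear speed of cap below 0.03 m/s); the arm keeps its last pose, push and grip.
It fails at once if the jar is lifted off the clamp's board (z of jar in the frame of clamp above 0.03 m).
It fails at once if the jar spins round in the clamp or tips (angle between the x axis of jar and the x axis of clamp, either way round above 0.35 rad or angle between jar's own z axis and vertical above 0.25 rad).
It fails at once if another thing on the worktop is pushed out of place (over 30 mm) (distance of any of other_jar, grain_jar, mug, spoon, loose_cap, spice_jar from where it was at the start of the episode above 0.03 m).
It also fails if it takes over 54 s, if anything falls off the work surface, if the arm or the gripper's body presses on something with over 40 N, if the wrist force passes 120 N, or if a joint passes its speed limit or range.

ROBOT

A 6-joint arm with a two-finger parallel gripper is mounted at the origin on the work surface. World frame = base frame: x ahead of the robot, y to its left, z up, the work surface at z = 0. Lengths are in m, angles in rad, forces in N, time in s.
With the tool pointing down it reaches from about 0.35 to 0.775 m from the base axis. Payload 5.5 kg.
Tool frame: the origin (TCP) lies at the very end of the fingers, on their centre line; the grasp point (between the pads) lies 19 mm behind it; x points along the fingers, y is the direction in which the jaws open and shut, and the axes are right-handed (so a half turn about x gives the same grasp; the last joint's range is limited). The gripper opens to 85 mm and grips with 20 to 120 N. Pads are 22 mm wide; open, the fingers measure 114 mm over their backs; the gripper's body (76 mm by 85 mm) begins 54 mm behind the grasp point. The pads swing forward as they close: fully open they stand 13 mm farther back than shut.
Start: joints at [1.12, 0.313, 0.046, 1.304, 0, 1.431], TCP at [0.176, 0.547, 0.231] pointing down, gripper open.
Joint ranges: [-2.76, 2.76], [-0.86, 1.69], [-1.03, 1.26], [-2.2, 2.34], [-1.47, 1.5], [-3.14, 3.14]. Speed limits (rad/s): [2.57, 2.57, 3.14, 3.14, 3.14, 3.14].

INTERFACE

Orientations are given as a unit quaternion [w, x, y, z].
In Python, from workcell import env gives the robot as it stands.
- The arm moves only by the tool servo_tool, never from a script. Its argument "increments" is a list of rows, each an object with "offset": the shift along the tool's x, y, z in cm, a list of three; "yaw": the turn about the tool's x in degrees. In form: [{"offset": [x, y, z], "yaw": yaw}, ...]. A call has exactly 8 rows; each row is the pose to reach, as a shift and turn from the pose commanded when the call began, along the tool's axes at that moment; what a row does not reach only later rows make up. A row lasts 1/10 s, in which the tool goes at most 50 mm and 8.59 degrees, less where a joint would pass 70% of its speed; a pose out of reach is approached as far as the arm can. A call with a gripper value outside its range is refused whole. "claw" is the opening, from 0 (shut) to 1 (fully open), set as the call begins (left out, the last holds). The fingers move at their own pace and stop on an object; "force" is the grip in N (left out, the last holds). Time passes only in rows, so rows that repeat a pose let the fingers close, or fill a call up. It gives the time, the measured TCP pose, the force and the opening at its end, in the units of the state.
- env.get_state(): the state, without advancing time (a new reading comes with each control period).
- env.read_camera(name): name is "scene" or "side" or "wrist"; returns (picture, depth): 480x640x3 uint8, red, green, blue; 480x640 float32, m along the optical axis (not along the pixel's ray), 0 where there is no reading.
- env.camera_model(name): a dict with "vertical_fov" (degrees; the focal length in pixels is half the picture's height over the tangent of half this angle, whatever the lens; pixels are square), "cx", "cy" (the principal point, pixels), "D" ([k1, k2, p1, p2, k3] as OpenCV has them; the pictures are not rectified), "world_from_camera" (4x4, takes a point from camera to world coordinates). Camera axes: x right, y up, looking along -z (the intrinsics and any distortion apply to the point x, -y, -z); pixel columns grow to the right and rows downward; lengths in m; the calibration is good to about 2 mm. A picture is of the moment at which its call begins: read the wrist's pose just before it. camera_model takes no time and is no camera call; for the wrist camera it gives the pose at the moment of the call.
- env.hand_in(): hands the job in, once; it reports no verdict.
The state is a dict: "clock": time; "joint_pos": joint angles; "qvel": joint speeds; "tau": joint torques, N m; "tcp_pos": TCP position; "orientation": TCP orientation; "wrist_force": force on the tool from outside, world axes, zero at the start; "ft_torque": the same for the moment, N m; "finger_gap": finger opening in m.
Only numpy, scipy, OpenCV 4.12 (cv2) and the standard library are available. Lean on these libraries where they do the work, as an engineer would, in place of code of your own. Each camera call takes 0.05 s, during which the arm holds its last target.

## Working session

There is one attempt and no reset: what is moved stays moved. The work goes in short steps, Python scripts to look and compute and a tool call to move; the robot and the scene stay as the last step left them, time stands still between calls to the robot, and variables do not carry over. Pictures are saved under pics/ and viewed, and the job is handed in when it is done.

Besides the shell and the picture viewer there is one more tool, called as a command line: name --argument value ..., lists and objects as JSON in quotes. servo_tool: Moves the arm, as the interface text tells. Its arguments: {"type":"object","properties":{"increments":{"type":"array","items":{"type":"object","properties":{"offset":{"type":"array","items":{"type":"number"}},"yaw":{"type":"number"}}}},"claw":{"type":"number"},"force":{"type":"number"}},"required":["increments"]}

```bash
mkdir -p pics; ls; python3 - <<'E'
from workcell import env
import cv2,numpy as np
s=env.get_state()
for k,v in s.items(): print(k,np.round(v,3))
for n in ["scene","side","wrist"]:
    m=env.camera_model(n); print(n,m["vertical_fov"],m["cx"],m["cy"],m["D"]);print(np.round(m["world_from_camera"],3))
    p,d=env.read_camera(n)
    cv2.imwrite(f"pics/{n}0.png",p[:,:,::-1]); np.save(f"{n}0.npy",d)
E
```

```text
pics
clock 0.0
joint_pos [ 1.12   0.314  0.045  1.304 -0.     1.431]
qvel [ 0.001  0.003 -0.001 -0.001 -0.     0.002]
tau [ 2.0000e-03 -4.8062e+01  2.9854e+01  1.9000e-02 -0.0000e+00  0.0000e+00]
tcp_pos [0.176 0.547 0.23 ]
orientation [ 0.698  0.109  0.699 -0.11 ]
wrist_force [ 0.267 -0.168  1.574]
ft_torque [-0.002 -0.032 -0.003]
finger_gap 0.085
scene 57.76277276752219 320.7691647310557 230.70635772085922 [-0.09251844  0.          0.          0.          0.        ]
[[ 0.683 -0.536  0.497  0.906]
 [ 0.731  0.499 -0.466 -0.351]
 [ 0.002  0.681  0.733  0.649]
 [ 0.     0.     0.     1.   ]]
side 52.0144501525192 317.11784403885275 247.86401794250364 [-0.06775729  0.          0.          0.          0.        ]
[[ 0.735  0.381 -0.561 -0.112]
 [-0.678  0.436 -0.592 -0.677]
 [ 0.019  0.815  0.579  0.763]
 [ 0.     0.     0.     1.   ]]
wrist 62.152009409471475 320.5695740142247 237.4322739031612 [-0.05510295  0.          0.          0.          0.        ]
[[ 0.305 -0.916 -0.261  0.109]
 [ 0.952  0.292  0.086  0.568]
 [-0.003 -0.275  0.962  0.372]
 [ 0.     0.     0.     1.   ]]
```

View pics/scene0.png

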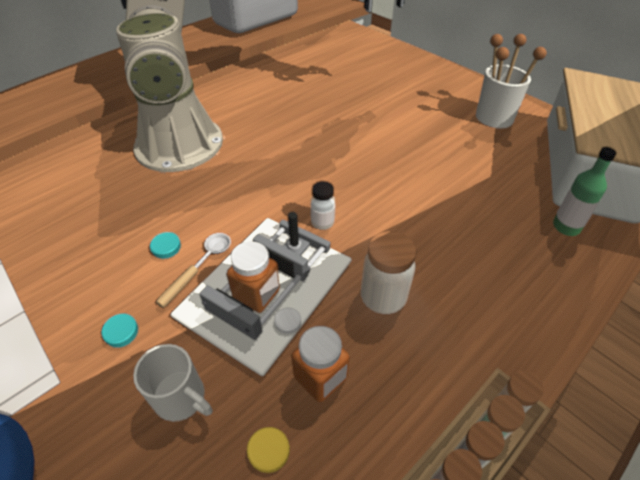

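View pics/side0.png

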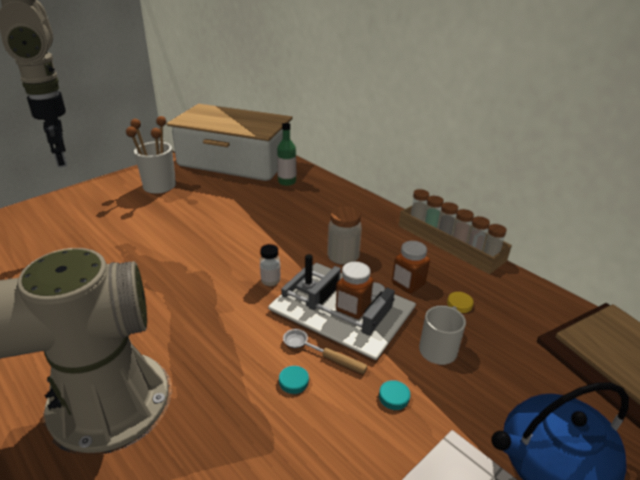

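View pics/wrist0.png

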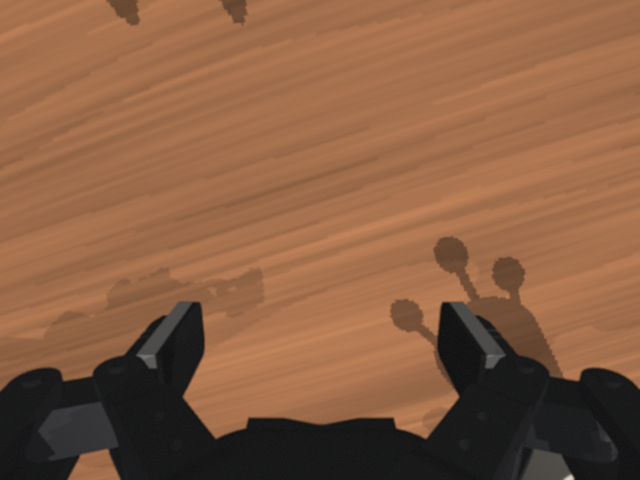

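The scene view shows the target jar's cap at about (252,262), the post top at (292,217), the fixed jaw at (230,312) and the loose cap at (288,320). The side view shows the cap at (356,271) and the post at (309,262). Next I'll locate them in 3D.

```bash
cat > h.py <<'E'
import numpy as np,cv2
def K(m):
    f=240/np.tan(np.radians(m["vertical_fov"]/2)); return np.array([[f,0,m["cx"]],[0,f,m["cy"]],[0,0,1.]])
def rays(m,uv):
    n=cv2.undistortPoints(np.asarray(uv,float).reshape(-1,1,2),K(m),np.array(m["D"])).reshape(-1,2)
    T=m["world_from_camera"]; d=np.c_[n[:,0],-n[:,1],-np.ones(len(n))]
    return T[:3,3], d@T[:3,:3].T
def plane(m,uv,z):
    o,d=rays(m,uv); return o+d*((z-o[2])/d[:,2])[:,None]
def cloud(m,D):
    v,u=np.mgrid[0:480,0:640]; o,d=rays(m,np.c_[u.ravel(),v.ravel()])
    P=o+d*D.ravel()[:,None]; P[D.ravel()==0]=np.nan
    return P.reshape(480,640,3)
E
python3 - <<'E'
from workcell import env
from h import *
for n,boxes in [("scene",dict(cap=(225,235,280,290),post=(284,208,302,240))),("side",dict(cap=(335,255,378,292),post=(302,252,316,280)))]:
    m=env.camera_model(n); P=cloud(m,np.load(n+"0.npy")); im=cv2.imread(f"pics/{n}0.png")
    hsv=cv2.cvtColor(im,cv2.COLOR_BGR2HSV)
    for k,(a,b,c,d) in boxes.items():
        Q=P[b:d,a:c]; I=hsv[b:d,a:c]
        if k=="cap": M=(Q[...,2]>.122)&(I[...,1]<60)&(I[...,2]>110)
        else: M=(Q[...,2]>.106)&(I[...,2]<70)
        q=Q[M]; (x,y),r=cv2.minEnclosingCircle(q[:,:2].astype(np.float32)) if len(q) else ((0,0),0)
        print(n,k,M.sum(),np.round(np.median(q,0),4),"circ",x,y,r,np.nanmax(q[:,2]) if len(q) else 0)
        vv,uu=np.nonzero(M)
        # silhouette-based
        cnt=np.c_[uu+a,vv+b].astype(float); p=plane(m,cnt,.128 if k=="cap" else .116)
        print("   plane",np.round(p.mean(0),4))
    B=(hsv[...,1]<40)&(abs(P[...,2]-.018)<.005)&(hsv[...,2]>120)
    B=B&(P[...,0]>.25)&(P[...,0]<.75)
    num,lab,st,ce=cv2.connectedComponentsWithStats(B.astype(np.uint8)); 
    for i in range(1,num):
        if st[i,4]>400: print(i,st[i],ce[i])
    sel=np.isin(lab,[i for i in range(1,num) if st[i,4]>200])
    vv,uu=np.nonzero(sel); pp=plane(m,np.c_[uu,vv],.018)
    print("rect",cv2.minAreaRect(pp[:,:2].astype(np.float32)*1000))
E
```

```text
scene cap 891 [ 0.5163 -0.1388  0.1283] circ 0.5134800672531128 -0.1378553807735443 0.030048994347453117 0.13187066475544407
   plane [ 0.5161 -0.1387  0.128 ]
scene post 75 [ 0.4868 -0.0249  0.1157] circ 0.48463353514671326 -0.02350715361535549 0.00806702021509409 0.11881212269307906
   plane [ 0.4871 -0.0258  0.116 ]
18 [ 172  249  179  126 6109] [259.87248322 312.69667703]
rect ((507.0444641113281, -113.635498046875), (200.06631469726562, 275.014404296875), 14.424190521240234)
side cap 381 [ 0.5113 -0.1407  0.1271] circ 0.5118026733398438 -0.14000308513641357 0.029956571757793427 0.13071548710363035
   plane [ 0.5104 -0.1412  0.128 ]
side post 49 [ 0.4786 -0.0279  0.1146] circ 0.4791688919067383 -0.026708554476499557 0.010587942786514759 0.11862289358044276
   plane [ 0.4773 -0.0295  0.116 ]
6 [ 269  296  145   63 2622] [340.31197559 324.46224256]
rect ((499.9845886230469, -117.28175354003906), (198.22030639648438, 272.5387268066406), 14.78543472290039)
```

```bash
cat >> h.py <<'E'
from scipy.spatial.transform import Rotation as Ro
def Rt(s):
    q=s["orientation"]; return Ro.from_quat([q[1],q[2],q[3],q[0]]).as_matrix()
def goal(s,xyz,ydeg):
    R=Rt(s); off=R.T@(np.array(xyz)-s["tcp_pos"])*100
    cur=np.degrees(np.arctan2(R[1,1],R[0,1]))
    # yaw + about tool x (down) => world heading decreases
    yaw=-((ydeg-cur+180)%360-180)
    return np.round(off,2),round(yaw,1),round(cur,1)
E
python3 - <<'E'
from workcell import env
from h import *
s=env.get_state(); print(np.round(Rt(s),3))
for y in (14.5,194.5): print(goal(s,(.482,-.026,.2),y))
for n,z,pts in [("scene",.095,[(322,190)]),("side",.095,[(269,251)]),("scene",.11,[(320,347)]),("side",.11,[(413,250)])]:
    print(n,plane(env.camera_model(n),pts,z))
E
```

```text
[[-0.001  0.306  0.952]
 [-0.001  0.952 -0.306]
 [-1.    -0.001 -0.   ]]
(array([  3.12, -45.19,  46.69]), np.float64(57.7), np.float64(72.2))
(array([  3.12, -45.19,  46.69]), np.float64(-122.3), np.float64(72.2))
scene [[0.45447271 0.07510725 0.095     ]]
side [[0.44291868 0.06979121 0.095     ]]
scene [[ 0.69769146 -0.15684721  0.11      ]]
side [[ 0.68113644 -0.16128529  0.11      ]]
```

servo_tool --increments '[{"offset": [0, -3.1, 3.2], "yaw": 4}, {"offset": [0, -6.2, 6.4], "yaw": 8}, {"offset": [0, -9.3, 9.6], "yaw": 12}, {"offset": [0, -12.4, 12.8], "yaw": 16}, {"offset": [0, -15.5, 16.0], "yaw": 20}, {"offset": [0, -18.6, 19.2], "yaw": 24}, {"offset": [0, -21.7, 22.4], "yaw": 28}, {"offset": [0, -24.8, 25.6], "yaw": 32}]' --claw 0.55 --force 50

```text
clock: 0.95
tcp_pos: [0.3441, 0.2314, 0.2313]
orientation: [0.641, 0.299, 0.641, -0.298]
wrist_force: [0.8, -0.8, 0.1]
finger_gap: 0.0471
```

```bash
python3 - <<'E'
from workcell import env
from h import *
s=env.get_state(); print(s["clock"],s["tcp_pos"],s["joint_pos"],s["finger_gap"])
print(goal(s,(.482,-.026,.19),14.5))
E
```

```text
0.95 [0.34407592 0.23144399 0.23126895] [ 3.97933984e-01  2.39649302e-03 -3.26700627e-01  1.24137439e+00
  8.44260436e-05  1.26967360e+00] 0.04709710179237216
(array([ 4.13, -6.01, 28.58]), np.float64(25.6), np.float64(40.1))
```

servo_tool --increments '[{"offset": [0.5, -0.8, 4.0], "yaw": 4}, {"offset": [1.0, -1.6, 8.0], "yaw": 8}, {"offset": [1.5, -2.5, 12.0], "yaw": 12}, {"offset": [2.0, -3.4, 16.0], "yaw": 16}, {"offset": [2.5, -4.2, 20.0], "yaw": 20}, {"offset": [3.0, -5.0, 24.0], "yaw": 23}, {"offset": [3.1, -5.9, 28.0], "yaw": 25.5}, {"offset": [3.1, -6.0, 28.6], "yaw": 25.5}]'

```text
clock: 1.75
tcp_pos: [0.4842, -0.0277, 0.1996]
orientation: [0.559, 0.433, 0.558, -0.434]
wrist_force: [-0.2, 0.3, -0.4]
finger_gap: 0.0468
```

```bash
python3 - <<'E'
from workcell import env
from h import *
s=env.get_state(); print(s["clock"],s["tcp_pos"],s["joint_pos"],s["finger_gap"])
m=env.camera_model("wrist"); p,d=env.read_camera("wrist"); cv2.imwrite("pics/w1.png",p[:,:,::-1]); np.save("w1.npy",d)
np.save("w1m.npy",m,allow_pickle=True)
P=cloud(m,d); hsv=cv2.cvtColor(p,cv2.COLOR_RGB2HSV)
print(goal(s,(.482,-.026,.19),14.5))
E
```

```text
1.75 [ 0.48422663 -0.02766567  0.19963466] [-2.22274631e-01  1.52029529e-01 -2.40779324e-01  1.17731906e+00
 -7.92292917e-04  1.09732687e+00] 0.046837881002980586
(array([ 0.96, -0.17, -0.22]), np.float64(-0.1), np.float64(14.4))
```

View pics/w1.png

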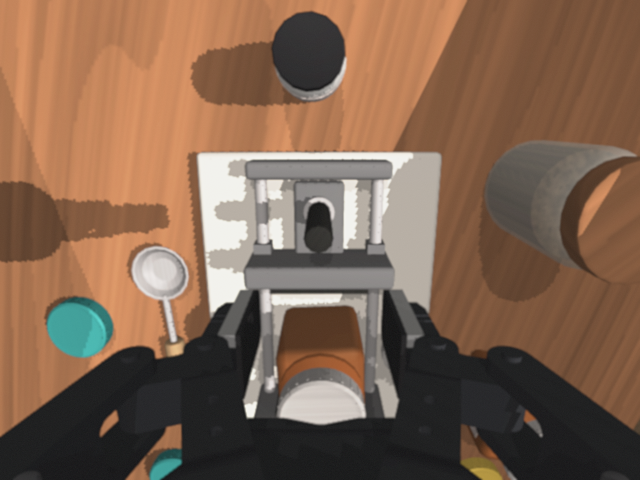

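The wrist view shows the post top at about (318,238). The board's rear edge is level from (198,153) to (440,153), so the heading matches the clamp.

```bash
python3 - <<'E'
from workcell import env
from h import *
s=env.get_state(); m=env.camera_model("wrist"); P=cloud(m,np.load("w1.npy"));im=cv2.imread("pics/w1.png");v=im.max(2)
M=np.zeros((480,640),bool); M[190:252,295:345]=1
M&=(v<70)&(P[...,2]>.108)
vv,uu=np.nonzero(M); print(M.sum(),uu.min(),uu.max(),vv.min(),vv.max())
q=plane(m,np.c_[uu,vv],.116); c=(q.min(0)+q.max(0))/2; print(c,q.max(0)-q.min(0))
print("board edge",plane(m,[(198,153),(440,153)],.018))
bc=plane(m,[(198,153),(440,153)],.018); print(bc.mean(0), np.degrees(np.arctan2(*(bc[1]-bc[0])[[1,0]])))
R=Rt(s); print("offset post-tcp tool",R.T@(c-s["tcp_pos"])*100)
# jaw front face top edge, jar cap visible
print("cap left/right edges",plane(m,[(277,405),(366,405)],.128))
print(P[240,318],P[400,320],P[282,320])
E
```

```text
650 304 332 223 251
[ 0.48050461 -0.02266744  0.116     ] [0.01643538 0.01751078 0.        ]
board edge [[ 0.37610969 -0.00620132  0.018     ]
 [ 0.5641147   0.04257493  0.018     ]]
[0.4701122  0.01818681 0.018     ] 14.544223889074981
offset post-tcp tool [ 8.366365   -0.19907834 -0.4645478 ]
cap left/right edges [[ 0.48229789 -0.13457811  0.128     ]
 [ 0.53762913 -0.1201784   0.128     ]]
[ 0.48110764 -0.02465431  0.11499285] [ 0.50836074 -0.12503513  0.12638289] [ 0.49368932 -0.06895122  0.06834125]
```

servo_tool --increments '[{"offset": [1.0, -0.2, -0.3], "yaw": 0}, {"offset": [3.5, -0.2, -0.4], "yaw": 0}, {"offset": [6.0, -0.2, -0.4], "yaw": 0}, {"offset": [8.0, -0.2, -0.4], "yaw": 0}, {"offset": [10.0, -0.2, -0.4], "yaw": 0}, {"offset": [11.5, -0.2, -0.4], "yaw": 0}, {"offset": [12.0, -0.2, -0.4], "yaw": 0}, {"offset": [12.0, -0.2, -0.4], "yaw": 0}]'

```text
clock: 2.6
tcp_pos: [0.478, -0.0193, 0.0795]
orientation: [0.56, 0.431, 0.561, -0.432]
wrist_force: [-0.9, -0.6, -0.5]
finger_gap: 0.0471
```

servo_tool --increments '[{"offset": [0, 0, 0], "yaw": 0}, {"offset": [0, 0, 0], "yaw": 0}, {"offset": [0, 0, 0], "yaw": 0}, {"offset": [0, 0, 0], "yaw": 0}, {"offset": [0, 0, 0], "yaw": 0}, {"offset": [0, 0, 0], "yaw": 0}, {"offset": [0, 0, 0], "yaw": 0}, {"offset": [0, 0, 0], "yaw": 0}]' --claw 0 --force 70

```text
clock: 3.4
tcp_pos: [0.4808, -0.0203, 0.0814]
orientation: [0.561, 0.433, 0.559, -0.431]
wrist_force: [1.6, 4.9, 5.5]
finger_gap: 0.0163
```

servo_tool --increments '[{"offset": [0, 0, 0.4], "yaw": 0}, {"offset": [0, 0, 0.8], "yaw": 0}, {"offset": [0, 0, 1.2], "yaw": 0}, {"offset": [0, 0, 1.6], "yaw": 0}, {"offset": [0, 0, 2.0], "yaw": 0}, {"offset": [0, 0, 2.4], "yaw": 0}, {"offset": [0, 0, 2.8], "yaw": 0}, {"offset": [0, 0, 2.8], "yaw": 0}]'

```text
clock: 4.2
tcp_pos: [0.4874, -0.0462, 0.0814]
orientation: [0.56, 0.433, 0.56, -0.43]
wrist_force: [0.6, 8.6, 8.9]
finger_gap: 0.0166
```

```bash
python3 - <<'E'
from workcell import env
from h import *
s=env.get_state(); print(s["clock"],s["tcp_pos"],Rt(s).T@s["wrist_force"],s["finger_gap"])
p,d=env.read_camera("side"); cv2.imwrite("pics/s2.png",cv2.resize(p[200:380,230:470,::-1],(800,600)))
p,d=env.read_camera("wrist"); cv2.imwrite("pics/w2.png",p[:,:,::-1])
E
```

```text
4.2 [ 0.48743925 -0.04619103  0.08144188] [-8.86471326  2.80358922 -8.15362631] 0.0165925827660146
```

View pics/s2.png

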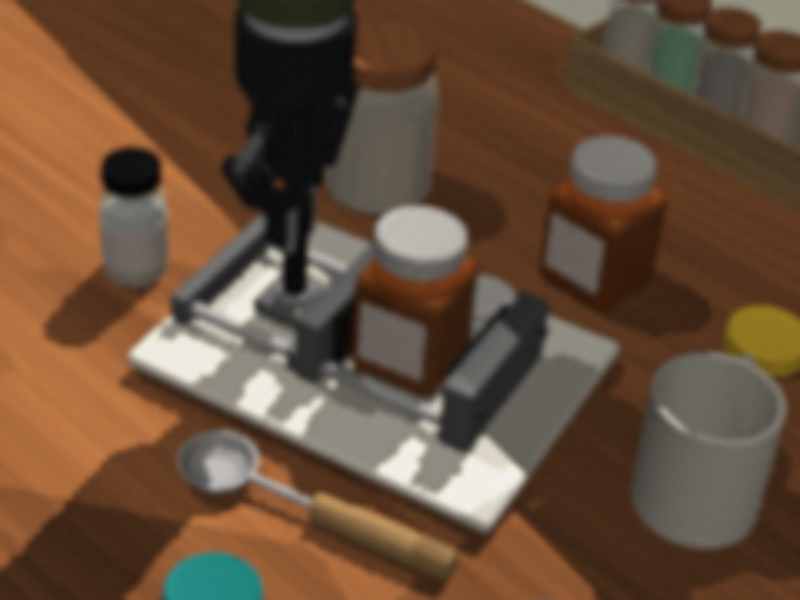

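View pics/w2.png

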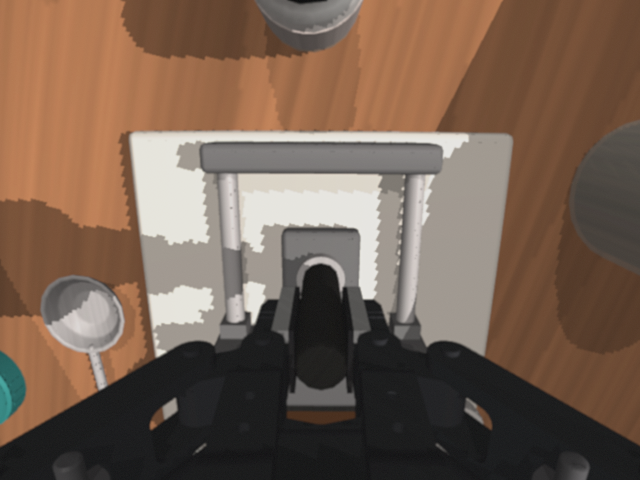

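The side view shows the post in the fingers, the jaw sliding and the jar upright. A small gap to the fixed jaw is left, around (440,390). I'll push on slowly.

servo_tool --increments '[{"offset": [0, 0, 0.1], "yaw": 0}, {"offset": [0, 0, 0.2], "yaw": 0}, {"offset": [0, 0, 0.3], "yaw": 0}, {"offset": [0, 0, 0.4], "yaw": 0}, {"offset": [0, 0, 0.5], "yaw": 0}, {"offset": [0, 0, 0.6], "yaw": 0}, {"offset": [0, 0, 0.7], "yaw": 0}, {"offset": [0, 0, 0.7], "yaw": 0}]'

```text
clock: 5.1
tcp_pos: [0.4888, -0.0517, 0.0815]
orientation: [0.56, 0.433, 0.561, -0.429]
wrist_force: [0.5, 13.9, 10.5]
finger_gap: 0.016
```

servo_tool --increments '[{"offset": [0, 0, 0.1], "yaw": 0}, {"offset": [0, 0, 0.2], "yaw": 0}, {"offset": [0, 0, 0.3], "yaw": 0}, {"offset": [0, 0, 0.4], "yaw": 0}, {"offset": [0, 0, 0.4], "yaw": 0}, {"offset": [0, 0, 0.4], "yaw": 0}, {"offset": [0, 0, 0.4], "yaw": 0}, {"offset": [0, 0, 0.4], "yaw": 0}]'

```text
clock: 5.9
tcp_pos: [0.4897, -0.0551, 0.0815]
orientation: [0.559, 0.434, 0.561, -0.429]
wrist_force: [-0.4, 15.6, 10.9]
finger_gap: 0.016
```

servo_tool --increments '[{"offset": [0, 0, 0.1], "yaw": 0}, {"offset": [0, 0, 0.2], "yaw": 0}, {"offset": [0, 0, 0.3], "yaw": 0}, {"offset": [0, 0, 0.3], "yaw": 0}, {"offset": [0, 0, 0.3], "yaw": 0}, {"offset": [0, 0, 0.3], "yaw": 0}, {"offset": [0, 0, 0.3], "yaw": 0}, {"offset": [0, 0, 0.3], "yaw": 0}]'

```text
clock: 6.7
tcp_pos: [0.4905, -0.058, 0.0815]
orientation: [0.559, 0.434, 0.561, -0.429]
wrist_force: [0.3, 15.5, 11.3]
finger_gap: 0.0163
```

```bash
python3 - <<'E'
from workcell import env
from h import *
s=env.get_state(); print(s["clock"],s["tcp_pos"],Rt(s).T@s["wrist_force"],s["finger_gap"])
p,d=env.read_camera("scene"); cv2.imwrite("pics/c3.png",cv2.resize(p[200:380,160:400,::-1],(800,600)))
p,d=env.read_camera("side"); cv2.imwrite("pics/s3.png",cv2.resize(p[230:365,270:450,::-1],(800,600)))
E
```

```text
6.7 [ 0.49047195 -0.05795927  0.08148913] [-11.22837163   4.25727956 -14.96800562] 0.01629498858768578
```

View pics/s3.png

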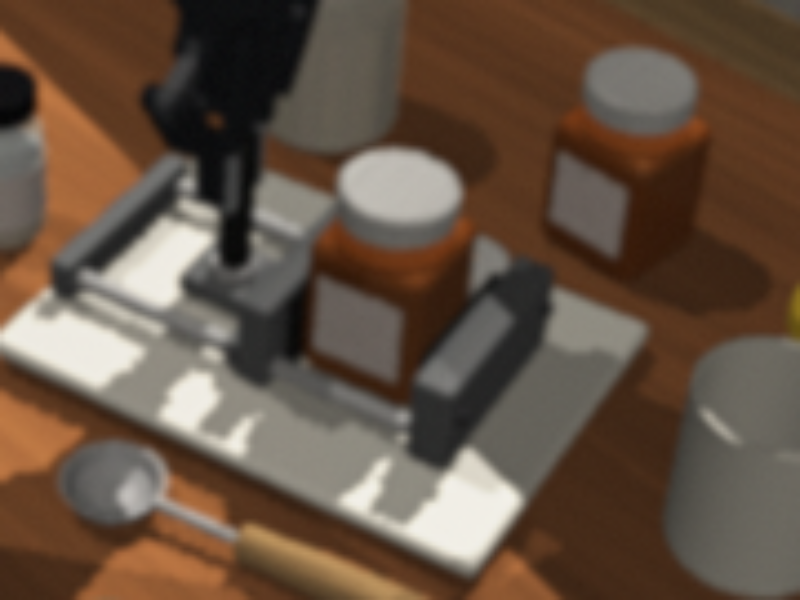

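View pics/c3.png

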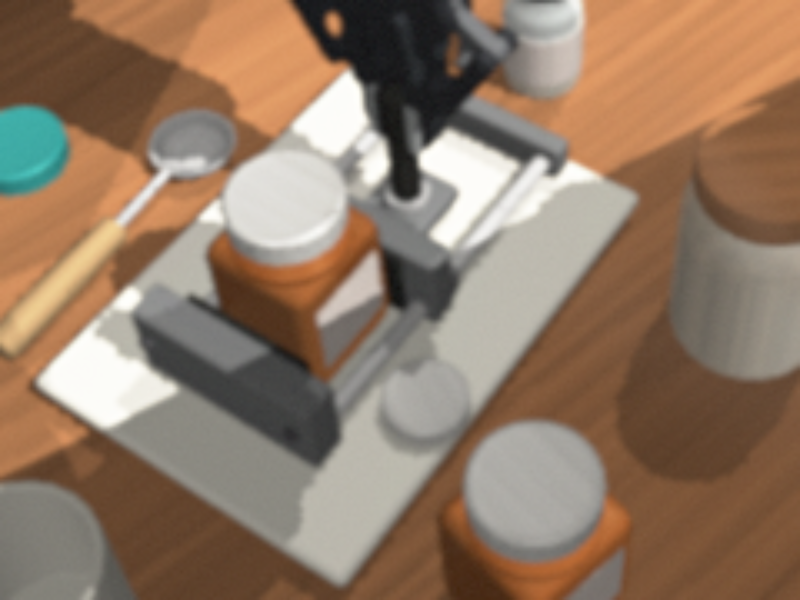

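Both views show the jar very close to the fixed jaw, but the force hasn't risen yet. I'll continue in small steps.

servo_tool --increments '[{"offset": [0, 0, 0.1], "yaw": 0}, {"offset": [0, 0, 0.2], "yaw": 0}, {"offset": [0, 0, 0.3], "yaw": 0}, {"offset": [0, 0, 0.3], "yaw": 0}, {"offset": [0, 0, 0.3], "yaw": 0}, {"offset": [0, 0, 0.3], "yaw": 0}, {"offset": [0, 0, 0.3], "yaw": 0}, {"offset": [0, 0, 0.3], "yaw": 0}]'

```text
clock: 7.6
tcp_pos: [0.4912, -0.0609, 0.0815]
orientation: [0.559, 0.434, 0.561, -0.429]
wrist_force: [-0.3, 14.7, 12.1]
finger_gap: 0.0161
```

servo_tool --increments '[{"offset": [0, 0, 0.1], "yaw": 0}, {"offset": [0, 0, 0.2], "yaw": 0}, {"offset": [0, 0, 0.3], "yaw": 0}, {"offset": [0, 0, 0.3], "yaw": 0}, {"offset": [0, 0, 0.3], "yaw": 0}, {"offset": [0, 0, 0.3], "yaw": 0}, {"offset": [0, 0, 0.3], "yaw": 0}, {"offset": [0, 0, 0.3], "yaw": 0}]'

```text
clock: 8.4
tcp_pos: [0.4919, -0.0635, 0.0815]
orientation: [0.559, 0.434, 0.561, -0.429]
wrist_force: [-0.9, 16.0, 11.0]
finger_gap: 0.0163
```

servo_tool --increments '[{"offset": [0, 0, 0.1], "yaw": 0}, {"offset": [0, 0, 0.2], "yaw": 0}, {"offset": [0, 0, 0.2], "yaw": 0}, {"offset": [0, 0, 0.2], "yaw": 0}, {"offset": [0, 0, 0.2], "yaw": 0}, {"offset": [0, 0, 0.2], "yaw": 0}, {"offset": [0, 0, 0.2], "yaw": 0}, {"offset": [0, 0, 0.2], "yaw": 0}]'

```text
clock: 9.2
tcp_pos: [0.4918, -0.0635, 0.0815]
orientation: [0.559, 0.434, 0.563, -0.428]
wrist_force: [-0.4, 23.2, 14.7]
finger_gap: 0.0159
```

```bash
python3 - <<'E'
from workcell import env
from h import *
s=env.get_state(); print(s["clock"],s["tcp_pos"],Rt(s).T@s["wrist_force"],s["finger_gap"],np.round(Rt(s),3))
p,d=env.read_camera("scene"); cv2.imwrite("pics/c4.png",cv2.resize(p[200:380,160:400,::-1],(800,600)))
np.save("c4.npy",d)
p,d=env.read_camera("wrist"); cv2.imwrite("pics/w4.png",p[:,:,::-1])
E
```

```text
9.2 [ 0.4918408  -0.06350999  0.0814652 ] [-14.4072148    5.58981198 -22.67458311] 0.015921413637285487 [[ 0.001  0.966  0.257]
 [ 0.011  0.257 -0.966]
 [-1.     0.004 -0.011]]
```

View pics/w4.png

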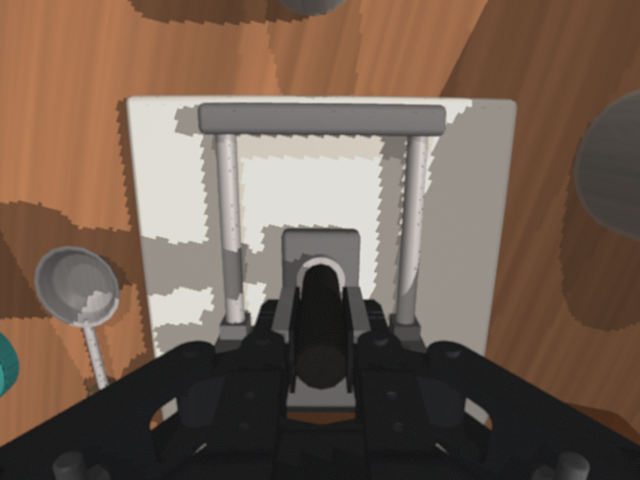

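View pics/c4.png

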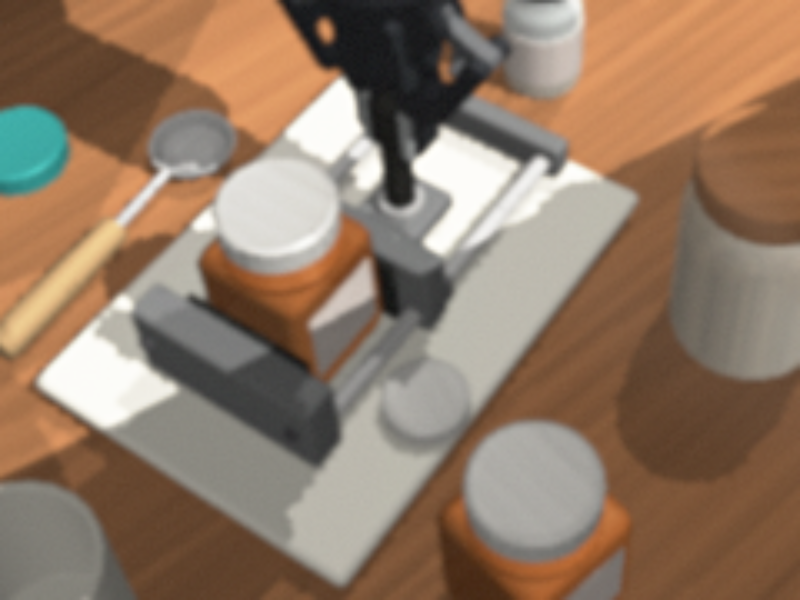

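The force rose from 16 to 23 N with no motion, so the jaw is snug. I'll push a bit more to firm it up, then back the push off before releasing.

servo_tool --increments '[{"offset": [0, 0, 0.1], "yaw": 0}, {"offset": [0, 0, 0.2], "yaw": 0}, {"offset": [0, 0, 0.3], "yaw": 0}, {"offset": [0, 0, 0.4], "yaw": 0}, {"offset": [0, 0, 0.4], "yaw": 0}, {"offset": [0, 0, 0.4], "yaw": 0}, {"offset": [0, 0, 0.4], "yaw": 0}, {"offset": [0, 0, 0.4], "yaw": 0}]'

```text
clock: 10.1
tcp_pos: [0.4918, -0.0635, 0.0815]
orientation: [0.557, 0.435, 0.565, -0.425]
wrist_force: [-1.7, 35.3, 19.6]
finger_gap: 0.0162
```

```bash
python3 - <<'E'
from workcell import env
from h import *
s=env.get_state(); print(s["clock"],s["tcp_pos"],Rt(s).T@s["wrist_force"],s["finger_gap"])
E
```

```text
10.1 [ 0.49177807 -0.06347531  0.08150431] [-18.94928119   7.59639741 -34.91921455] 0.016181797051078847
```

servo_tool --increments '[{"offset": [0, 0, -0.2], "yaw": 0}, {"offset": [0, 0, -0.4], "yaw": 0}, {"offset": [0, 0, -0.6], "yaw": 0}, {"offset": [0, 0, -0.7], "yaw": 0}, {"offset": [0, 0, -0.7], "yaw": 0}, {"offset": [0, 0, -0.7], "yaw": 0}, {"offset": [0, 0, -0.7], "yaw": 0}, {"offset": [0, 0, -0.7], "yaw": 0}]'

```text
clock: 10.9
tcp_pos: [0.4919, -0.0635, 0.0814]
orientation: [0.56, 0.433, 0.561, -0.429]
wrist_force: [0.3, 13.4, 9.5]
finger_gap: 0.0165
```

servo_tool --increments '[{"offset": [0, 0, 0], "yaw": 0}, {"offset": [0, 0, 0], "yaw": 0}, {"offset": [0, 0, 0], "yaw": 0}, {"offset": [0, 0, 0], "yaw": 0}, {"offset": [-2, 0, 0], "yaw": 0}, {"offset": [-5, 0, 0], "yaw": 0}, {"offset": [-9, 0, 0], "yaw": 0}, {"offset": [-13, 0, 0], "yaw": 0}]' --claw 0.5

```text
clock: 11.7
tcp_pos: [0.4908, -0.0664, 0.2111]
orientation: [0.559, 0.432, 0.56, -0.432]
wrist_force: [1.6, -0.3, 0.5]
finger_gap: 0.043
```

```bash
python3 - <<'E'
from workcell import env
from h import *
s=env.get_state(); print(s["clock"],s["tcp_pos"],Rt(s).T@s["wrist_force"],s["finger_gap"],np.round(Rt(s),3),s["joint_pos"])
for n,pre in (("scene","c5"),("side","s5")):
    m=env.camera_model(n);p,d=env.read_camera(n); cv2.imwrite(f"pics/{pre}.png",p[:,:,::-1]);np.save(pre+".npy",d)
    P=cloud(m,d);hsv=cv2.cvtColor(p,cv2.COLOR_RGB2HSV)
    M=(P[...,2]>.122)&(P[...,2]<.135)&(hsv[...,1]<60)&(hsv[...,2]>110)&(np.hypot(P[...,0]-.514,P[...,1]+.15)<.045)
    vv,uu=np.nonzero(M); q=plane(m,np.c_[uu,vv],.128)
    print(n,M.sum(),(q.max(0)+q.min(0))/2,q.mean(0),np.ptp(q,axis=0))
print(goal(s,(.514,-.15,.21),14.5))
E
```

```text
11.7 [ 0.49082497 -0.06641138  0.21113689] [-0.49182906  1.47462017  0.74277311] 0.042950783779143784 [[-0.001  0.967  0.253]
 [ 0.     0.253 -0.967]
 [-1.    -0.001 -0.001]] [-2.96577671e-01  1.67980408e-01 -1.92876031e-01  1.21139370e+00
 -2.29516109e-04  1.01838596e+00]
scene 917 [ 0.51813765 -0.15269954  0.128     ] [ 0.51865741 -0.15332658  0.128     ] [0.05987739 0.05765522 0.        ]
side 390 [ 0.51389644 -0.15533373  0.128     ] [ 0.51329497 -0.1556504   0.128     ] [5.81323038e-02 5.86771172e-02 2.22044605e-16]
(array([0.11, 0.13, 8.67]), np.float64(0.2), np.float64(14.7))
```

servo_tool --increments '[{"offset": [-1, 0, 3.5], "yaw": 0}, {"offset": [-2, 0, 7], "yaw": 0}, {"offset": [-2, 0.1, 10.5], "yaw": 0}, {"offset": [-2, 0.1, 14], "yaw": 0}, {"offset": [-2, 0.1, 16], "yaw": 0}, {"offset": [-2, 0.1, 17], "yaw": 0}, {"offset": [-2, 0.1, 17], "yaw": 0}, {"offset": [-2, 0.1, 17], "yaw": 0}]' --claw 1

```text
clock: 12.6
tcp_pos: [0.5351, -0.2297, 0.2298]
orientation: [0.559, 0.432, 0.56, -0.432]
wrist_force: [0.3, 1.3, -0.4]
finger_gap: 0.0854
```

```bash
python3 - <<'E'
from workcell import env
from h import *
s=env.get_state(); print(s["clock"],s["tcp_pos"],s["wrist_force"])
m=env.camera_model("wrist");p,d=env.read_camera("wrist"); cv2.imwrite("pics/w6.png",p[:,:,::-1]);np.save("w6.npy",d)
P=cloud(m,d);hsv=cv2.cvtColor(p,cv2.COLOR_RGB2HSV)
M=(P[...,2]>.124)&(P[...,2]<.135)&(hsv[...,1]<60)&(hsv[...,2]>90)&(np.hypot(P[...,0]-.514,P[...,1]+.15)<.045)
vv,uu=np.nonzero(M); q=plane(m,np.c_[uu,vv],.128)
print(M.sum(),uu.min(),uu.max(),vv.min(),vv.max(),(q.max(0)+q.min(0))/2,q.mean(0),np.ptp(q,axis=0),np.median(P[M],0), cv2.minEnclosingCircle(q[:,:2].astype(np.float32)))
E
```

```text
12.6 [ 0.53508306 -0.22966783  0.22980588] [ 0.25323953  1.33389154 -0.42065634]
7790 272 370 58 158 [ 0.5152526  -0.15480103  0.128     ] [ 0.51509285 -0.15422665  0.128     ] [5.77649416e-02 5.72154207e-02 5.55111512e-17] [ 0.51501701 -0.15393748  0.12655164] ((0.5152259469032288, -0.15481816232204437), 0.029013019055128098)
```

View pics/w6.png

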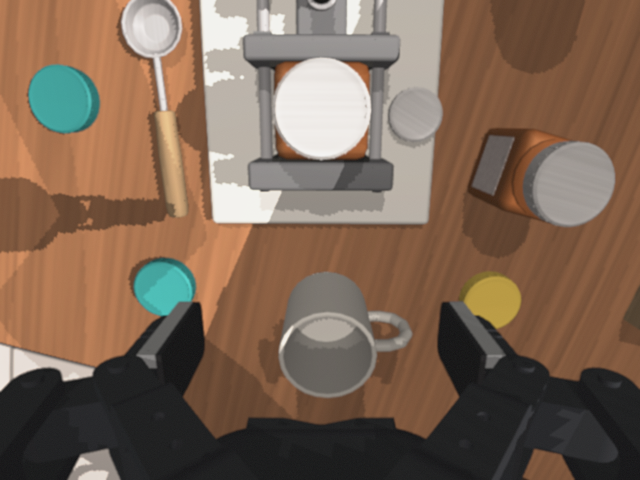

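The wrist view shows the jar square between the jaws, with the cap at about (321,108). A second view at another heading will cancel the hand-eye bias.

```bash
python3 - <<'E'
from workcell import env
from h import *
s=env.get_state(); print(goal(s,(.4375,-.175,.23),-75.5))
E
```

```text
(array([ 0.02, -8.06, -7.74]), np.float64(90.2), np.float64(14.7))
```

servo_tool --increments '[{"offset": [0, -1, -1], "yaw": 8}, {"offset": [0, -2, -2], "yaw": 16}, {"offset": [0, -3, -3], "yaw": 24}, {"offset": [0, -4, -4], "yaw": 32}, {"offset": [0, -5, -5], "yaw": 40}, {"offset": [0, -6, -6], "yaw": 48}, {"offset": [0, -7, -7], "yaw": 56}, {"offset": [0, -8, -7.7], "yaw": 64}]'

```text
clock: 13.45
tcp_pos: [0.4377, -0.1743, 0.2306]
orientation: [0.245, 0.664, 0.245, -0.663]
wrist_force: [-0.2, 0.2, 0.6]
finger_gap: 0.0856
```

servo_tool --increments '[{"offset": [0, 0, 0], "yaw": 8}, {"offset": [0, 0, 0], "yaw": 16}, {"offset": [0, 0, 0], "yaw": 22}, {"offset": [0, 0, 0], "yaw": 26}, {"offset": [0, 0, 0], "yaw": 26}, {"offset": [0, 0, 0], "yaw": 26}, {"offset": [0, 0, 0], "yaw": 26}, {"offset": [0, 0, 0], "yaw": 26}]'

```text
clock: 14.25
tcp_pos: [0.4386, -0.176, 0.2303]
orientation: [0.091, 0.701, 0.091, -0.701]
wrist_force: [-0.4, 0.6, 0.1]
finger_gap: 0.0856
```

```bash
python3 - <<'E'
from workcell import env
from h import *
s=env.get_state(); print(s["clock"],s["tcp_pos"],s["joint_pos"])
m=env.camera_model("wrist");p,d=env.read_camera("wrist"); cv2.imwrite("pics/w7.png",p[:,:,::-1]);np.save("w7.npy",d)
P=cloud(m,d);hsv=cv2.cvtColor(p,cv2.COLOR_RGB2HSV)
M=(P[...,2]>.124)&(P[...,2]<.135)&(hsv[...,1]<60)&(hsv[...,2]>90)&(np.hypot(P[...,0]-.514,P[...,1]+.15)<.045)
vv,uu=np.nonzero(M); q=plane(m,np.c_[uu,vv],.128)
c,r=cv2.minEnclosingCircle(q[:,:2].astype(np.float32)); print(M.sum(),uu.min(),uu.max(),vv.min(),vv.max(),(q.max(0)+q.min(0))/2,c,r,np.median(P[M],0))
h1=np.radians(14.6);h2=np.radians(np.degrees(np.arctan2(Rt(s)[1,1],Rt(s)[0,1])));print(np.degrees(h2))
B=lambda h:np.array([[np.cos(h),np.sin(h)],[np.sin(h),-np.cos(h)]]) # cols tool y, z
A=np.vstack([np.hstack([np.eye(2),B(h1)]),np.hstack([np.eye(2),B(h2)])])
print(np.linalg.solve(A,np.r_[.51523,-.15481,c]))
E
```

```text
14.25 [ 0.43863011 -0.17598988  0.23032765] [-5.51731026e-01  1.15538284e-01 -2.07362386e-01  1.24780533e+00
  1.23560960e-04  2.33241533e+00]
7784 269 366 54 156 [ 0.51510737 -0.15475944  0.128     ] (0.5152312517166138, -0.15469467639923096) 0.02896706759929657 [ 0.51602084 -0.15453998  0.12655301]
-75.24941312663405
[ 5.15288439e-01 -1.54752966e-01 -7.09289483e-05  4.04618265e-05]
```

View pics/w7.png

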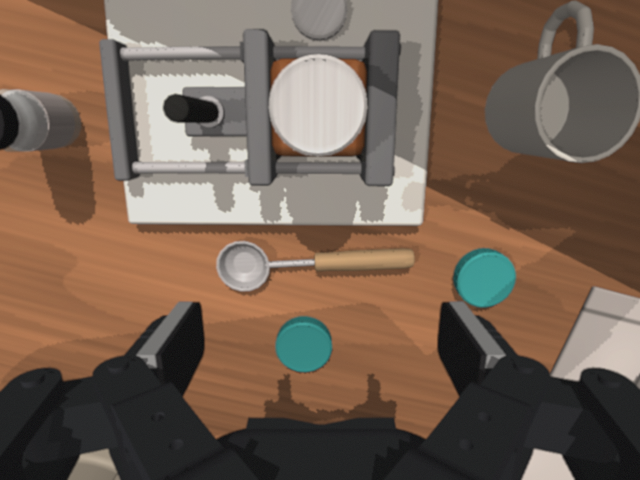

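```bash
python3 - <<'E'
from workcell import env
from h import *
s=env.get_state(); print(goal(s,(.5153,-.1548,.19),14.5))
E
```

```text
(array([ 4.03, -0.11, -7.96]), np.float64(-89.8), np.float64(-75.3))
```

servo_tool --increments '[{"offset": [0.5, 0, -1], "yaw": -8}, {"offset": [1, 0, -2], "yaw": -16}, {"offset": [1.5, 0, -3], "yaw": -24}, {"offset": [2, 0, -4], "yaw": -32}, {"offset": [2.5, 0, -5], "yaw": -40}, {"offset": [3, -0.1, -6], "yaw": -48}, {"offset": [3.5, -0.1, -7], "yaw": -56}, {"offset": [4, -0.1, -8], "yaw": -64}]'

```text
clock: 15.1
tcp_pos: [0.5162, -0.1549, 0.1899]
orientation: [0.45, 0.545, 0.45, -0.545]
wrist_force: [0.5, -0.2, 0.6]
finger_gap: 0.0851
```

servo_tool --increments '[{"offset": [0, 0, 0], "yaw": -8}, {"offset": [0, 0, 0], "yaw": -16}, {"offset": [0, 0, 0], "yaw": -22}, {"offset": [0, 0, 0], "yaw": -25.8}, {"offset": [0, 0, 0], "yaw": -25.8}, {"offset": [0, 0, 0], "yaw": -25.8}, {"offset": [0, 0, 0], "yaw": -25.8}, {"offset": [0, 0, 0], "yaw": -25.8}]'

```text
clock: 15.9
tcp_pos: [0.5158, -0.155, 0.1903]
orientation: [0.559, 0.433, 0.559, -0.433]
wrist_force: [-0.6, 0.8, 0.0]
finger_gap: 0.0855
```

```bash
python3 - <<'E'
from workcell import env
from h import *
s=env.get_state(); print(s["clock"],s["tcp_pos"]); print(goal(s,(.5153,-.1548,.110),14.5))
p,d=env.read_camera("wrist"); s=env.get_state();print(s["tcp_pos"],goal(s,(.5153,-.1548,.110),14.5))
E
```

```text
15.9 [ 0.51576227 -0.15496632  0.19026395]
(array([ 8.03, -0.04, -0.03]), np.float64(-0.0), np.float64(14.5))
[ 0.51578713 -0.1549834   0.19028007] (array([ 8.03, -0.04, -0.03]), np.float64(-0.0), np.float64(14.5))
```

servo_tool --increments '[{"offset": [1.5, 0, 0], "yaw": 0}, {"offset": [3.5, 0, 0], "yaw": 0}, {"offset": [5.5, 0, 0], "yaw": 0}, {"offset": [7, 0, 0], "yaw": 0}, {"offset": [8, 0, 0], "yaw": 0}, {"offset": [8.2, 0, 0], "yaw": 0}, {"offset": [8.2, 0, 0], "yaw": 0}, {"offset": [8.2, 0, 0], "yaw": 0}]'

```text
clock: 16.75
tcp_pos: [0.5164, -0.1552, 0.1091]
orientation: [0.56, 0.433, 0.559, -0.433]
wrist_force: [-0.4, -0.2, -0.3]
finger_gap: 0.0853
```

```bash
python3 - <<'E'
from workcell import env
from h import *
s=env.get_state(); print(s["clock"],s["tcp_pos"],s["wrist_force"],goal(s,(.5153,-.1548,.108),14.5))
for n,b in (("side",(290,200,450,320)),("scene",(180,190,340,310))):
    p,d=env.read_camera(n); cv2.imwrite(f"pics/{n}8.png",cv2.resize(p[b[1]:b[3],b[0]:b[2],::-1],(800,600)))
E
```

```text
16.75 [ 0.51637498 -0.15519964  0.10909592] [-0.35820873 -0.20077522 -0.2852082 ] (array([ 0.11, -0.09, -0.07]), np.float64(-0.0), np.float64(14.5))
```

View pics/side8.png

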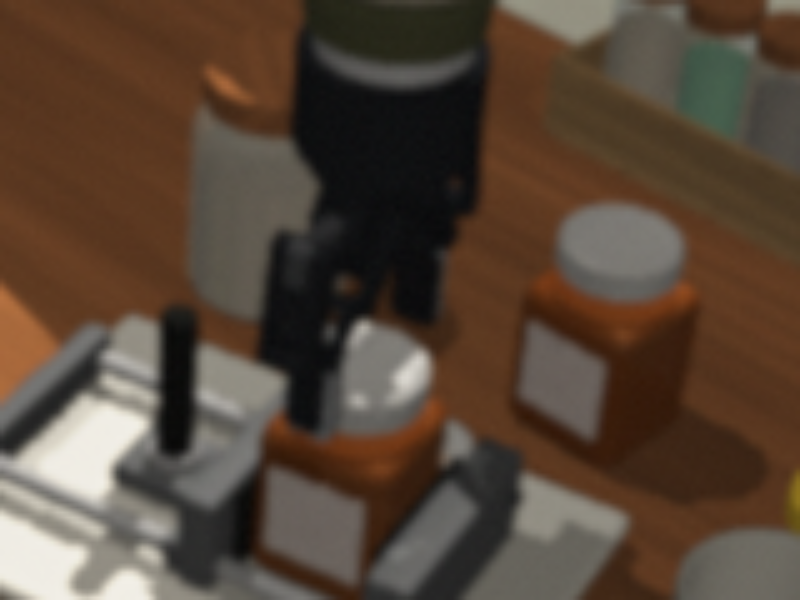

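View pics/scene8.png

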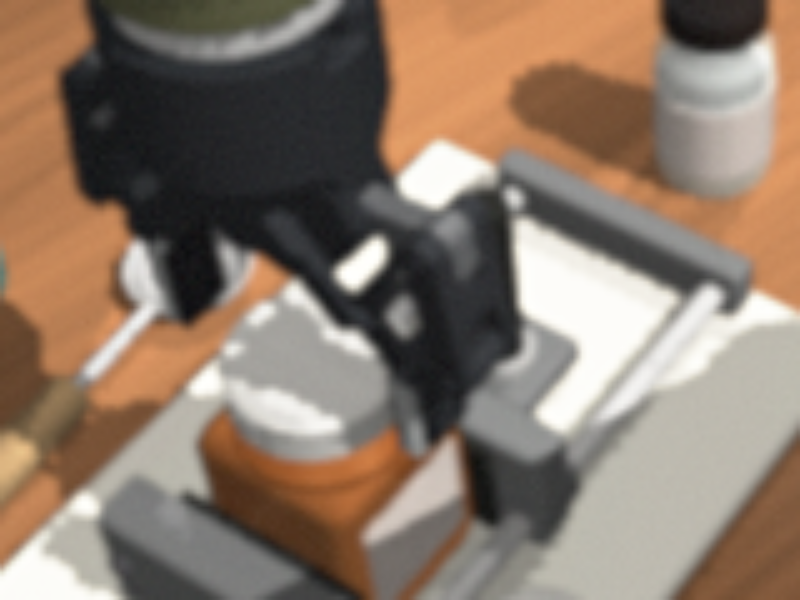

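The fingers straddle the cap: side view, near finger at (310,420); scene view, near finger at (425,420). I'll make a small correction and close gently first.

servo_tool --increments '[{"offset": [0.1, -0.1, -0.05], "yaw": 0}, {"offset": [0.1, -0.1, -0.05], "yaw": 0}, {"offset": [0.1, -0.1, -0.05], "yaw": 0}, {"offset": [0.1, -0.1, -0.05], "yaw": 0}, {"offset": [0.1, -0.1, -0.05], "yaw": 0}, {"offset": [0.1, -0.1, -0.05], "yaw": 0}, {"offset": [0.1, -0.1, -0.05], "yaw": 0}, {"offset": [0.1, -0.1, -0.05], "yaw": 0}]' --claw 0 --force 30

```text
clock: 17.65
tcp_pos: [0.5151, -0.1548, 0.1076]
orientation: [0.559, 0.433, 0.559, -0.433]
wrist_force: [1.4, 1.1, 4.3]
finger_gap: 0.0569
```

```bash
python3 - <<'E'
from workcell import env
from h import *
s=env.get_state(); print(s["clock"],s["tcp_pos"],s["finger_gap"],Rt(s).T@s["wrist_force"],goal(s,(.5153,-.1548,.108),14.5))
for n,b in (("side",(290,200,450,320)),("scene",(180,190,340,310))):
    p,d=env.read_camera(n); cv2.imwrite(f"pics/{n}9.png",cv2.resize(p[b[1]:b[3],b[0]:b[2],::-1],(800,600)))
E
```

```text
17.65 [ 0.51513368 -0.15477672  0.10761045] 0.05687657883446982 [-4.2530535   1.6524708  -0.70975415] (array([-0.04,  0.02,  0.01]), np.float64(-0.0), np.float64(14.5))
```

View pics/side9.png

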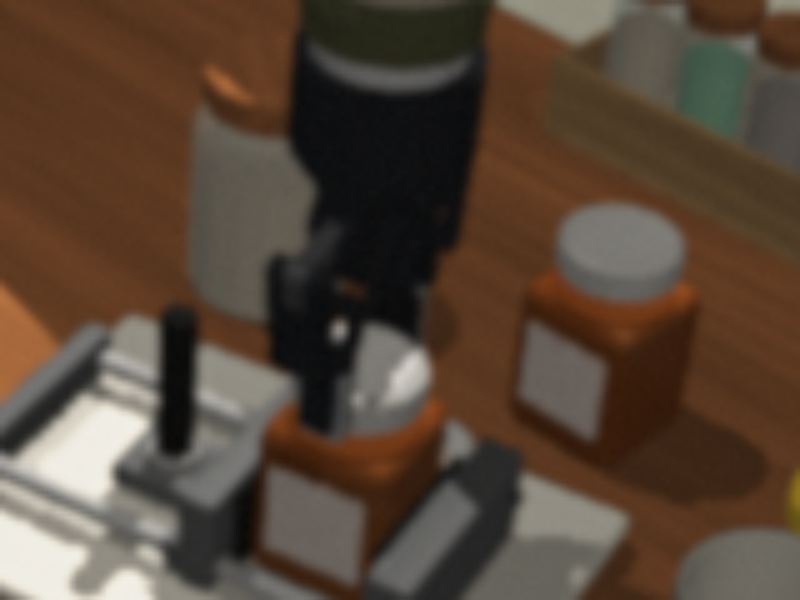

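View pics/scene9.png

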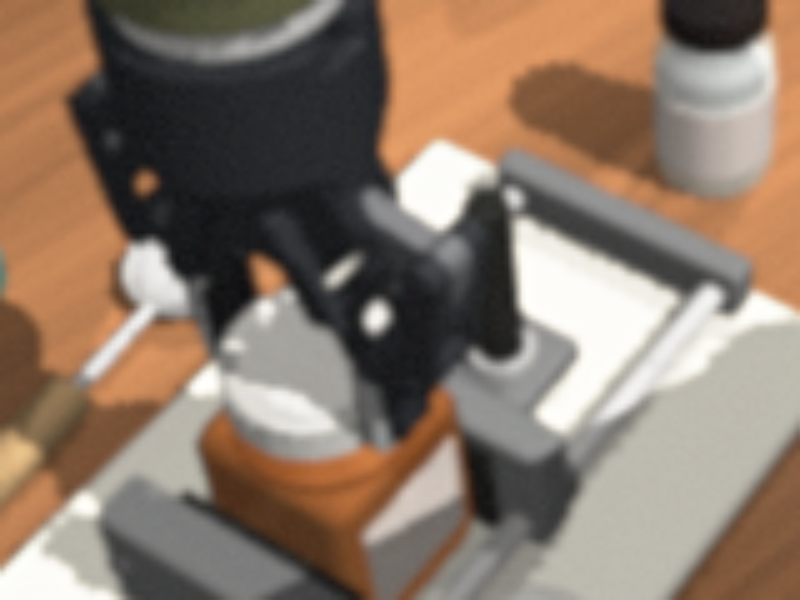

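servo_tool --increments '[{"offset": [-0.1, 0, 0], "yaw": 0}, {"offset": [-0.1, 0, 0], "yaw": 0}, {"offset": [-0.1, 0, 0], "yaw": 0}, {"offset": [-0.1, 0, 0], "yaw": 0}, {"offset": [-0.1, 0, 0], "yaw": -3}, {"offset": [-0.1, 0, 0], "yaw": -8}, {"offset": [-0.1, 0, 0], "yaw": -14}, {"offset": [-0.1, 0, 0], "yaw": -20}]' --claw 0 --force 80

```text
clock: 18.55
tcp_pos: [0.5152, -0.1546, 0.1083]
orientation: [0.627, 0.329, 0.626, -0.328]
wrist_force: [3.6, 1.6, 2.8]
finger_gap: 0.0556
```

```bash
python3 - <<'E'
from workcell import env
from h import *
s=env.get_state(); print(s["clock"],s["tcp_pos"],s["finger_gap"],Rt(s).T@s["wrist_force"],s["ft_torque"],goal(s,(.5153,-.1548,.108),14.5))
E
```

```text
18.55 [ 0.51523936 -0.15464126  0.10832493] 0.055635407326739474 [-2.81888899  3.82258238  0.74361957] [ 0.19967845 -0.69977576 -0.41434053] (array([ 0.03, -0.  ,  0.02]), np.float64(20.2), np.float64(34.7))
```

The reaction torque is 0.41 N·m, which matches the thread torque, so the cap is turning. Side forces are small, so I'll continue.

servo_tool --increments '[{"offset": [0, 0, 0], "yaw": -6}, {"offset": [0, 0, 0], "yaw": -12}, {"offset": [0, 0, 0], "yaw": -18}, {"offset": [0, 0, 0], "yaw": -24}, {"offset": [0, 0, 0], "yaw": -30}, {"offset": [0, 0, 0], "yaw": -36}, {"offset": [0, 0, 0], "yaw": -42}, {"offset": [0, 0, 0], "yaw": -45}]'

```text
clock: 19.35
tcp_pos: [0.5155, -0.1543, 0.1083]
orientation: [0.705, 0.064, 0.704, -0.063]
wrist_force: [5.1, 3.0, 0.7]
finger_gap: 0.0557
```

```bash
python3 - <<'E'
from workcell import env
from h import *
s=env.get_state(); print(s["clock"],s["tcp_pos"],s["finger_gap"],Rt(s).T@s["wrist_force"],s["ft_torque"],goal(s,(.5153,-.1548,.108),14.5),s["joint_pos"])
p,d=env.read_camera("scene"); b=(180,190,340,310);cv2.imwrite(f"pics/c10.png",cv2.resize(p[b[1]:b[3],b[0]:b[2],::-1],(800,600)))
E
```

```text
19.35 [ 0.51551448 -0.1542752   0.10830173] 0.0556821981138355 [-0.69478114  3.87158622  4.52089437] [ 0.49329381 -0.91391659 -0.4485956 ] (array([ 0.03, -0.06, -0.01]), np.float64(65.2), np.float64(79.7)) [-0.44107187  0.31078116 -0.26908965  0.9898922   0.00189053 -0.2605264 ]
```

View pics/c10.png

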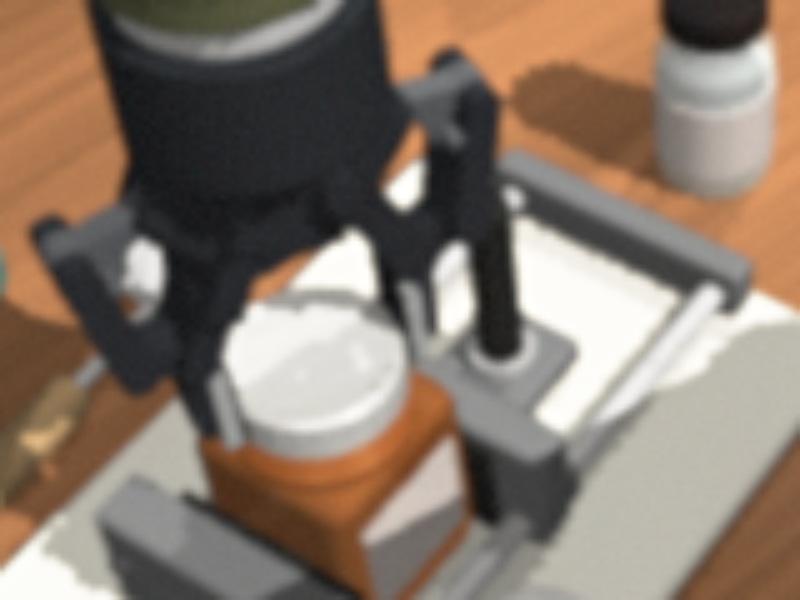

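The jar is square and the jaw is still closed. The cap is gripped with the pads at (228,410) and (415,310). Now the last 16° of turn.

servo_tool --increments '[{"offset": [0, 0, 0], "yaw": -5}, {"offset": [0, 0, 0], "yaw": -10}, {"offset": [0, 0, 0], "yaw": -15}, {"offset": [0, 0, 0], "yaw": -16}, {"offset": [0, 0, 0], "yaw": -16}, {"offset": [0, 0, 0], "yaw": -16}, {"offset": [0, 0, 0], "yaw": -16}, {"offset": [0, 0, 0], "yaw": -16}]'

```text
clock: 20.2
tcp_pos: [0.5155, -0.1541, 0.1083]
orientation: [0.707, -0.033, 0.706, 0.034]
wrist_force: [3.8, 3.7, 0.5]
finger_gap: 0.0556
```

```bash
python3 - <<'E'
from workcell import env
from h import *
s=env.get_state(); print(s["clock"],s["tcp_pos"],s["finger_gap"],Rt(s).T@s["wrist_force"],s["ft_torque"],goal(s,(.5153,-.1548,.108),14.5))
E
```

```text
20.2 [ 0.51545331 -0.15409376  0.10825813] 0.055638184188047946 [-0.53184894  3.33204678  4.08567075] [ 0.59816293 -0.9697212  -0.30029118] (array([ 0.03, -0.07, -0.02]), np.float64(80.9), np.float64(95.4))
```

servo_tool --increments '[{"offset": [-0.1, 0, 0], "yaw": 0}, {"offset": [-0.2, 0, 0], "yaw": 0}, {"offset": [-0.3, 0, 0], "yaw": 0}, {"offset": [-0.4, 0, 0], "yaw": 0}, {"offset": [-0.5, 0, 0], "yaw": 0}, {"offset": [-0.6, 0, 0], "yaw": 0}, {"offset": [-0.6, 0, 0], "yaw": 0}, {"offset": [-0.6, 0, 0], "yaw": 0}]'

```text
clock: 21.0
tcp_pos: [0.5145, -0.1547, 0.1143]
orientation: [0.706, -0.034, 0.706, 0.034]
wrist_force: [1.2, 0.2, -0.8]
finger_gap: 0.0561
```

```bash
python3 - <<'E'
from workcell import env
from h import *
s=env.get_state(); print(s["clock"],s["tcp_pos"],s["finger_gap"],s["wrist_force"],s["ft_torque"])
p,d=env.read_camera("scene"); b=(180,190,340,310);cv2.imwrite(f"pics/c11.png",cv2.resize(p[b[1]:b[3],b[0]:b[2],::-1],(800,600)))
E
```

```text
21.0 [ 0.51454978 -0.15466306  0.1142989 ] 0.05605155322464458 [ 1.18770424  0.20490462 -0.79246491] [ 0.09294899 -0.1283008   0.05473205]
```

View pics/c11.png

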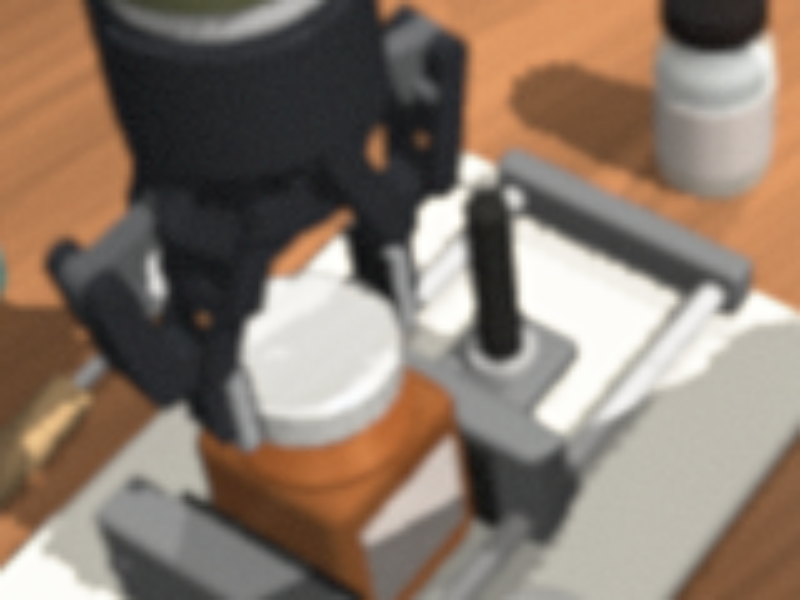

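The cap is rising freely: forces are near zero and the jar stays put. I'll lift it the rest of the way.

servo_tool --increments '[{"offset": [-0.4, 0, 0], "yaw": 0}, {"offset": [-0.8, 0, 0], "yaw": 0}, {"offset": [-1.2, 0, 0], "yaw": 0}, {"offset": [-1.6, 0, 0], "yaw": 0}, {"offset": [-2.0, 0, 0], "yaw": 0}, {"offset": [-2.2, 0, 0], "yaw": 0}, {"offset": [-2.3, 0, 0], "yaw": 0}, {"offset": [-2.3, 0, 0], "yaw": 0}]'

```text
clock: 21.85
tcp_pos: [0.5147, -0.1547, 0.1374]
orientation: [0.706, -0.034, 0.706, 0.034]
wrist_force: [-1.1, 0.4, -1.5]
finger_gap: 0.0559
```

servo_tool --increments '[{"offset": [0, 0, 0], "yaw": 0}, {"offset": [0, 0, 0], "yaw": 0}, {"offset": [0, 0, 0], "yaw": 0}, {"offset": [0, 0, 0], "yaw": 0}, {"offset": [0, 0, 0], "yaw": 0}, {"offset": [0, 0, 0], "yaw": 0}, {"offset": [0, 0, 0], "yaw": 0}, {"offset": [0, 0, 0], "yaw": 0}]'

```text
clock: 22.65
tcp_pos: [0.5147, -0.1547, 0.1373]
orientation: [0.706, -0.034, 0.706, 0.034]
wrist_force: [0.4, -0.3, -0.4]
finger_gap: 0.0561
```

```bash
python3 - <<'E'
from workcell import env
from h import *
s=env.get_state(); print(s["clock"],s["tcp_pos"],s["finger_gap"],s["wrist_force"],s["ft_torque"])
ims=[]
for n,b in (("side",(290,200,450,320)),("scene",(180,190,340,310))):
    m=env.camera_model(n);p,d=env.read_camera(n); cv2.imwrite(f"pics/{n}12.png",cv2.resize(p[b[1]:b[3],b[0]:b[2],::-1],(800,600)))
    P=cloud(m,d);hsv=cv2.cvtColor(p,cv2.COLOR_RGB2HSV)
    M=(P[...,2]>.145)&(P[...,2]<.165)&(hsv[...,1]<60)&(hsv[...,2]>110)&(np.hypot(P[...,0]-.514,P[...,1]+.15)<.04)
    print(n,M.sum(),np.median(P[M],0),np.percentile(P[M][:,2],[10,90]))
E
```

```text
22.65 [ 0.51469848 -0.15471239  0.1372895 ] 0.05608863277340818 [ 0.40164167 -0.33221818 -0.40710578] [ 7.55972187e-04 -4.07156134e-05  3.24626025e-02]
side 347 [ 0.50842193 -0.1533698   0.15648954] [0.1549848 0.1580575]
scene 951 [ 0.52367778 -0.15182458  0.15738218] [0.15065163 0.15881749]
```

View pics/side12.png

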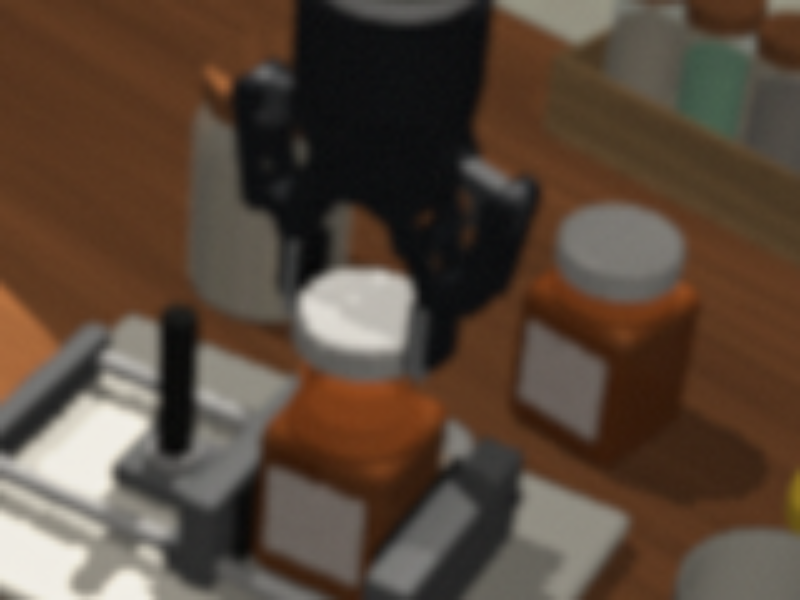

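View pics/scene12.png

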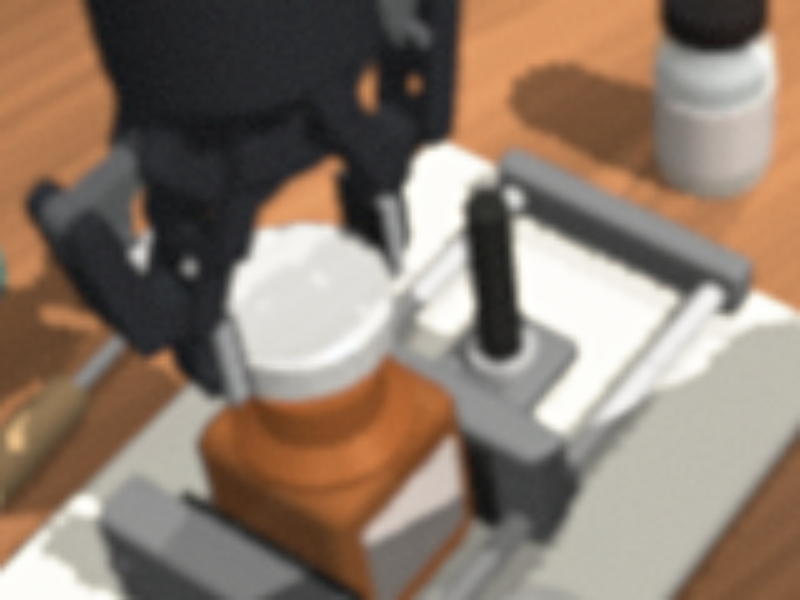

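The cap is level over the neck. Its top is at 0.157 m, which puts the lower edge about 15 mm above the rim. The jar is seated and the jaw is closed, so I'm handing in.

```bash
python3 -c "
from workcell import env
print(env.hand_in()); s=env.get_state(); print(s['clock'],s['finger_gap'])"
```

```text
the job is handed in; nothing more can be done
None
the job is handed in; nothing more can be done
```

I braced the jar, unscrewed its cap and handed the job in with the cap held level above the open mouth. No verdict was reported.

- **Bracing:** I pinched the post and slid the jaw until it stopped dead. The push rose from 16 to 35 N with no further motion. The wrist view then showed the jar square between the jaws. I did not measure the jaw's joint value directly.
- **Unscrewing:** I gripped the cap at 80 N and turned it about 81° anticlockwise. The reaction torque was about 0.41–0.45 N·m while the cap turned, and side forces stayed under 6 N.
- **Lifting:** The cap came off freely, with forces near zero.

**Last checks at 22.7 s:**
- **Cap:** its top was at about 0.157 m, so its lower edge is about 15 mm above the rim. It is centred to about 1 mm going by the tool pose, and the finger gap was 56 mm.
- **Jar and jaw:** the jar looked seated and square in both views, with the jaw closed on it.
- **Bystanders:** I touched none of them. Those in view at the end looked in place, but I did not measure them all again.

**Disagreements:**
- The fixed cameras' positions for the post and cap differed by up to about 6 mm, and rough depth medians of the partly hidden cap were spread more widely. For the grasp I used two wrist-camera views, which agreed to about 0.1 mm.
- The cap position worked out from where I pinched the post was about 4–5 mm off that. I set it aside because the pinch doesn't fix where the post sits along the pads.

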